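# Tip the specula carton onto its back in the desk tray

### The arm

A 6-joint arm with a two-finger parallel gripper is mounted at the origin on the work surface. World frame = base frame: x ahead of the robot, y to its left, z up, the work surface at z = 0. Lengths are in m, angles in rad, forces in N, time in s.
With the tool pointing down it reaches from about 0.3 to 0.95 m from the base axis. Payload 3.1 kg.
Tool frame: the origin (TCP) lies between the finger pads; the fingertips stand 17 mm ahead of it and the grasp point (between the pads) lies 2 mm behind it (manip.nose_length is the z of the fingertips in the tool frame, in m); z points along the fingers, y is the direction in which the jaws open and shut (so a half turn about z gives the same grasp; the last joint's range is limited). The gripper opens to 85 mm and grips with 20 to 120 N. Pads are 22 mm wide; open, the fingers measure 114 mm over their backs; the gripper's body (76 mm by 85 mm) begins 54 mm behind the grasp point. The pads swing forward as they close: fully open they stand 13 mm farther back than shut.
Start: joints at [-0.07, 0.308, 1.634, -0, 1.2, -0.07], TCP at [0.625, -0, 0.248] pointing down, gripper open.
Joint ranges: [-3.06, 3.06], [-0.79, 1.96], [0.05, 2.63], [-1.19, 4.34], [0.05, 2.64], [-2.94, 2.94]. Speed limits (rad/s): [2.79, 2.79, 3.14, 3.14, 3.14, 3.14].

### API

Orientations are given as a rotation vector (axis times angle).
In Python, from cell import manip, optics gives the robot as it stands.
- The arm moves only by the shell command python3 -m inch 'ROWS'. ROWS is JSON, a list of rows, each an object of numbers: "x", "y", "z": the shift along the tool's x, y, z in m; "rx", "ry", "rz": the turn, a rotation vector about the tool's x, y, z in degrees; "claw": the closure, from -1 (fully open) to 1 (shut). A call has 1 to 10 rows; each row is the pose to reach, as a shift and turn from the pose commanded when the call began, along the tool's axes at that moment; what a row does not reach only later rows make up. A row lasts 1/8 s, in which the tool goes at most 62.5 mm and 10.7 degrees, less where a joint would pass 70% of its speed; a pose out of reach is approached as far as the arm can. A call with a gripper value outside its range is refused whole. The fingers move at their own pace and stop on an object; the grip force is fixed at half the most. Time passes only in rows, so rows that repeat a pose let the fingers close. It gives the time, the measured TCP pose, the force and the opening at its end, in the units of the state.
- manip.get_obs(): the state, without advancing time (a new reading comes with each control period).
- optics.read_camera(name): name is "scene" or "side" or "wrist"; returns a dict with "color" (384x512x3 uint8, red, green, blue), "fx", "fy", "cx", "cy" (pixels), "k1" (the pictures are not rectified: a ray, as slopes to the right and down, at radius r is drawn at 1 + k1 r^2 times it, then the intrinsics apply), "origin" and "attitude" of the camera in the world; the wrist camera has in their place "mount" (4x4, takes a point from camera to tool coordinates, whose origin is the TCP and whose axes are the flange's). Camera axes: x right, y up, looking along -z (the intrinsics and any distortion apply to the point x, -y, -z); pixel columns grow to the right and rows downward; lengths in m; the calibration is good to about 2 mm. A picture is of the moment at which its call begins: read the wrist's pose just before it. There is no depth.
- manip.close_job(): hands the job in, once; it reports no verdict.
The state is a dict: "clock": time; "joint_positions": joint angles; "joint_vel": joint speeds; "joint_torque": joint torques, N m; "ee_pos": TCP position; "orientation": TCP orientation; "ft_force": force on the tool from outside, world axes, zero at the start; "torque": the same for the moment, N m; "width": opening from 0.0 (shut) to 1.0 (fully open).
Only numpy, scipy, OpenCV 4.12 (cv2) and the standard library are available. Lean on these libraries where they do the work, as an engineer would, in place of code of your own. Each camera call takes 0.05 s, during which the arm holds its last target.

### The job

The carton of ear specula is too wide to pick up: tip it backwards over the front edge of the grey desk tray, so that it lies on its back in the tray with its dispensing opening facing up, then push it gently, without crushing it, along the tray until it sits fully home and square against the back stop, and let go of it. The lamp's light bar hangs low over the tray's mouth, so lean the tool in beneath it and do not bump it; leave the canister and the ear defenders where they are.

Things in the scene. Friction and masses are not known exactly. Their poses are not given: they have to be found in the camera images.
- carton: White carton, teal band round its top, dark oval opening in its front face; 90 deep (x), 120 wide (y), 190 mm tall (z), evenly filled, about 0.55 kg. Origin: centre of its underside; z runs to its top end, x from front to back. Starts upright on the desk, back to the tray, 10 to 40 mm short of its front edge, within 8 mm of its middle line, turned by up to 0.1 rad. On its back, its x points down.
- carton_top (a point): Centre of the carton's top end face, 190 mm from its origin. The carton slides easily (friction about 0.25): pushed below 145 mm height it slides until its lower back edge meets the tray's front edge; pushed on from there above half height it tips over. Its bottom end may slip a few centimetres back towards the robot as it falls. More than 60 N would crush it.
- tray: Grey sheet-metal tray, screwed to the desk, open at the front. Origin: middle of its front edge, at desk height; x runs away from the robot to the back stop, y across, z up. Floor 12 mm above the desk, upright front edge at x = 0. Side walls 45 mm high, 148 mm apart inside, from x = 35 mm on; in front of that they flare to 176 mm apart.
- tray_bed (a point): On the tray floor, where the middle of the carton's back lies when home (tray x = 137 mm, y = 0, z = 12 mm). The back stop's inner face is 95 mm farther, at tray x = 232 mm, and rises 60 mm above the desk; when the carton is home its top end meets the stop and its bottom end is at tray x = 42 mm.
- lamp: White LED desk lamp, fixed on the desk right (-y) of the tray. Origin: centre of its round base (144 mm across) at desk height; a 16 mm post 341 mm tall rises from it, and the level light bar starts at the post and runs 422 mm along the lamp's own y, across and above the tray.
- lamp_bar (a point): On the underside of the light bar, 205 mm along it from the post, roughly above the tray's middle line. The bar is 32 mm wide along the tray, 18 mm thick, its underside 249 mm above the desk; its middle is 30 to 65 mm behind the tray's front edge. The carton clears it while tipping.
- canister: Closed white wipes canister standing beside the tray, 84 mm diameter, 193 mm tall, 0.5 kg. Origin: centre of its underside. Farther left a grey and white desk audiometer (200 by 300 mm, 90 mm high) stands fixed on the desk, 0.45 to 0.52 m from the tray's middle line.
- earmuffs: Dark red ear defenders lying beside the tray, two cups 80 mm high and a black headband, 150 (x) by 165 (y) by 80 mm overall, 0.25 kg. Origin: on the desk between the cups; the headband reaches 146 mm along its own x.

How it is judged:
By the outcome, as a careful person would: the job done as asked, in the order asked, and still so for the second after the job is handed in, with the robot touching nothing.
It also fails if it takes over 40 s, if anything falls off the work surface, if the arm or the gripper's body presses on something with over 40 N, if the wrist force passes 120 N, or if a joint passes its speed limit or range.

## Working session

There is one attempt and no reset: what is moved stays moved. The work goes in short steps, Python scripts to look and compute and a shell command to move; the robot and the scene stay as the last step left them, time stands still between calls to the robot, and variables do not carry over. Pictures are saved under pics/ and viewed, and the job is handed in when it is done.

```bash
ls; mkdir -p pics; python3 - <<'E'
from cell import manip, optics
import cv2
o=manip.get_obs(); print(o); print(manip.nose_length)
for n in ["scene","side","wrist"]:
    c=optics.read_camera(n); cv2.imwrite(f"pics/{n}0.png",c["color"][:,:,::-1])
    print(n,{k:v for k,v in c.items() if k!="color"})
E
```

```text
pics
{'clock': 0.0, 'joint_positions': array([-6.96841995e-02,  3.09040614e-01,  1.63521395e+00,  1.67874341e-05,
        1.19969786e+00, -6.96970326e-02]), 'joint_vel': array([-5.67046084e-05,  1.68570651e-04, -1.85406254e-03, -8.43488104e-04,
       -2.51047080e-04, -4.63024037e-04]), 'joint_torque': array([ 1.43707580e-04, -4.15252447e+01, -2.76667070e+01, -1.74997494e-04,
        1.01000658e-02, -1.14578896e-05]), 'ee_pos': array([6.24202199e-01, 4.29660458e-05, 2.47011811e-01]), 'orientation': array([-2.22016691, -2.22018185,  0.00241225]), 'ft_force': array([ 0.62398371, -0.07083207, -0.51101861]), 'torque': array([ 0.00527689, -0.00429337,  0.02758204]), 'width': 0.9985466912488012}
0.017
scene {'fx': 409.35604735361954, 'fy': 409.35604735361954, 'cx': 257.3504769852404, 'cy': 193.9190523751577, 'k1': 0.04008964920470743, 'origin': array([ 1.22786683, -0.60570328,  1.10487029]), 'attitude': array([0.70463012, 0.29477842, 0.80383696])}
side {'fx': 373.4187638154739, 'fy': 373.4187638154739, 'cx': 256.5291727117368, 'cy': 186.59014894102253, 'k1': -0.09306286405514519, 'origin': array([0.39956257, 0.81214709, 1.08846243]), 'attitude': array([ 0.13642583, -1.04927431, -2.71943555])}
wrist {'fx': 278.20151111318074, 'fy': 278.20151111318074, 'cx': 256.0455163148258, 'cy': 195.85617732291578, 'k1': 0.0012868306581722212, 'mount': array([[-4.32666094e-04,  9.48310506e-01,  3.17343657e-01,
         8.22453011e-02],
       [ 9.99999904e-01,  3.86910217e-04,  2.07204482e-04,
         6.58500088e-04],
       [ 7.37106839e-05,  3.17343716e-01, -9.48310582e-01,
        -1.26760229e-01],
       [ 0.00000000e+00,  0.00000000e+00,  0.00000000e+00,
         1.00000000e+00]])}
```

View pics/scene0.png

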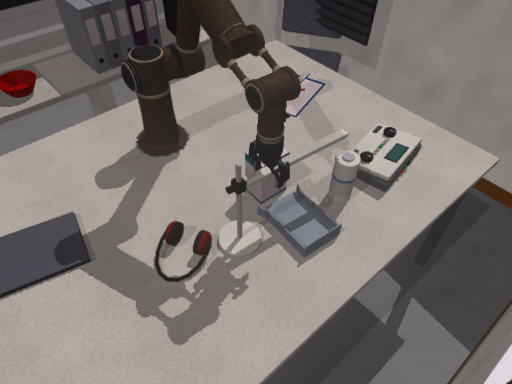

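View pics/side0.png

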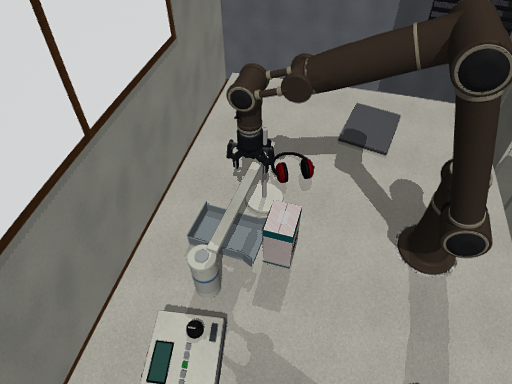

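View pics/wrist0.png

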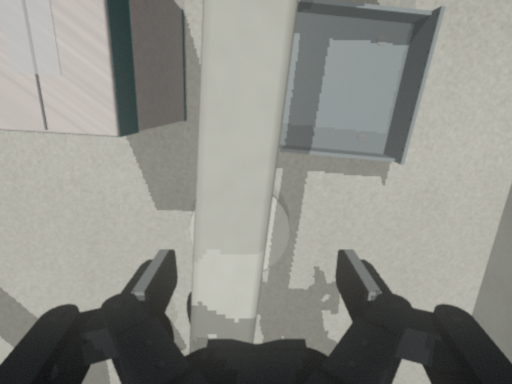

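```bash
cat > h.py <<'E'
import numpy as np, cv2
from scipy.spatial.transform import Rotation as R
from cell import manip, optics
def shot(n):
    o=manip.get_obs(); c=optics.read_camera(n)
    if n=="wrist":
        T=np.eye(4);T[:3,:3]=R.from_rotvec(o['orientation']).as_matrix();T[:3,3]=o['ee_pos']; M=T@c['mount']
    else:
        M=np.eye(4);M[:3,:3]=R.from_rotvec(c['attitude']).as_matrix();M[:3,3]=c['origin']
    c['M']=M; return c
def proj(c,P):
    P=np.atleast_2d(P); q=(P-c['M'][:3,3])@c['M'][:3,:3]
    x=q[:,0]/-q[:,2]; y=-q[:,1]/-q[:,2]; s=1+c['k1']*(x*x+y*y)
    return np.c_[c['fx']*x*s+c['cx'],c['fy']*y*s+c['cy']]
def ray(c,uv):
    u,v=(uv[0]-c['cx'])/c['fx'],(uv[1]-c['cy'])/c['fy']
    r0=np.hypot(u,v); r=r0
    for _ in range(30): r=r0/(1+c['k1']*r*r)
    s=r/r0 if r0>0 else 1
    d=c['M'][:3,:3]@np.array([u*s,-v*s,-1]); return c['M'][:3,3],d
def onz(c,uv,z):
    o,d=ray(c,uv); return o+d*(z-o[2])/d[2]
def crop(c,name,x0,y0,x1,y1,k):
    im=cv2.resize(c['color'][y0:y1,x0:x1,::-1],None,fx=k,fy=k,interpolation=cv2.INTER_CUBIC)
    for x in range((x0+19)//20*20,x1,20):
        cv2.line(im,((x-x0)*k,0),((x-x0)*k,6),(0,0,255),1); cv2.putText(im,str(x),((x-x0)*k,16),0,.35,(0,0,255),1)
    for y in range((y0+19)//20*20,y1,20):
        cv2.line(im,(0,(y-y0)*k),(6,(y-y0)*k),(0,0,255),1); cv2.putText(im,str(y),(8,(y-y0)*k+4),0,.35,(0,0,255),1)
    cv2.imwrite(name,im)
E
python3 - <<'E'
from h import *
c=shot("side"); crop(c,"pics/s1.png",180,160,312,292,5) if 0 else crop(c,"pics/s1.png",180,150,320,290,4)
c=shot("scene"); crop(c,"pics/c1.png",220,120,380,260,5)
E
```

```text
(no output)
```

View pics/s1.png

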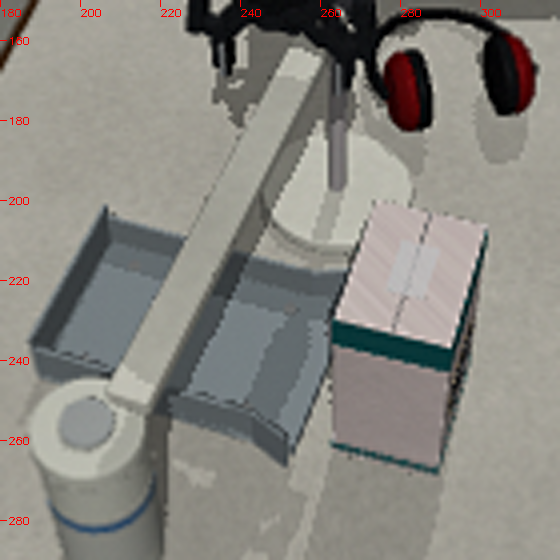

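View pics/c1.png

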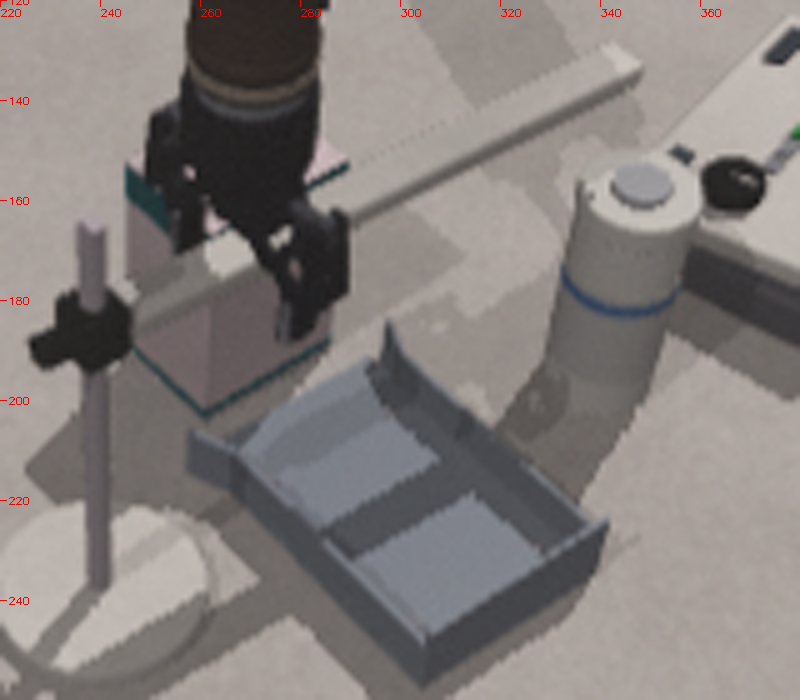

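```bash
cat > fit.py <<'E'
from h import *
from scipy.optimize import least_squares
S=shot("side");C=shot("scene");W=shot("wrist")
def fit(obs,x0):
    def r(p):
        c,s=np.cos(p[2]),np.sin(p[2]); out=[]
        for cam,P,uv in obs:
            w=np.array([p[0]+c*P[0]-s*P[1],p[1]+s*P[0]+c*P[1],P[2]])
            out.append(proj(cam,w)[0]-uv)
        return np.array(out).ravel()
    q=least_squares(r,x0,loss='soft_l1'); return q.x,r(q.x).reshape(-1,2).round(1)
a,b,h=.045,.06,.19
car=[(S,(a,-b,h),(273.75,200)),(S,(-a,-b,h),(301.75,207)),(S,(-a,b,h),(293,237)),(S,(a,b,h),(263.2,230)),(S,(a,b,0),(263.2,261.7)),(S,(-a,b,0),(289.5,267.7)),
(C,(a,-b,0),(261,202.6)),(C,(a,b,0),(286.4,188.6)),(C,(-a,-b,0),(246.4,189)),(C,(-a,-b,h),(245.4,152.6)),(C,(a,b,h),(289.6,153.6))]
print("carton",*fit(car,[.5,.1,0]))
tr=[(S,(.232,-.075,.06),(206.25,201.75)),(S,(.232,.075,.06),(188,236.25)),(S,(0,.088,0),(252,266.5)),(C,(.234,-.075,.06),(305,247.6)),(C,(.234,.075,.06),(341.4,224.4)),(C,(.234,-.075,0),(305,257)),
(C,(0,-.088,0),(257.4,214))]
t,rr=fit(tr,[.6,.1,0]);print("tray",t,rr)
print("post",onz(C,(239.6,238),0),onz(C,(238.4,164.4),.341))
print("bar end side",onz(S,(207.5,247),.267),onz(S,(217,251.3),.267))
print("bar end scene",onz(C,(342,129),.267),onz(C,(348,133.6),.267))
print("bar near side",onz(S,(180+285/4,150+48/4),.267),onz(S,(180+330/4,150+60/4),.267))
for uv in [(203,0),(298,0),(193,210),(272,210)]: print("wrist bar",onz(W,uv,.267))
print("can top",onz(S,(202,256),.193),onz(C,(348,157),.193))
for n,T in(("f+",(0,.088,.045)),("f-",(0,-.088,.045))):
    pass
E
python3 fit.py
```

```text
carton [ 0.49234053  0.1256488  -0.05333679] [[ 0.1 -0.2]
 [ 0.1 -0.8]
 [ 0.  -0.1]
 [ 0.  -0.3]
 [-0.4  1.3]
 [-0.4  2.1]
 [ 0.   1.6]
 [-0.4  0.6]
 [-0.8  0.8]
 [-0.  -1.6]
 [ 0.4 -3.1]]
tray [ 0.56565737  0.11334924 -0.0893611 ] [[-0.2 -0.7]
 [-0.2 -2.8]
 [-0.1 -1. ]
 [ 1.6 -1.6]
 [-0.2 -0.8]
 [-0.4 -0.2]
 [ 0.3 -0.6]]
post [ 0.59725383 -0.0908495   0.        ] [ 0.60227507 -0.09287824  0.341     ]
bar end side [0.65664454 0.32528035 0.267     ] [0.62855089 0.33185251 0.267     ]
bar end scene [0.63534089 0.31951459 0.267     ] [0.66334532 0.31594651 0.267     ]
bar near side [ 0.62493652 -0.00886046  0.267     ] [ 0.58724463 -0.00399516  0.267     ]
wrist bar [0.60798757 0.11442417 0.267     ]
wrist bar [0.63937703 0.11440634 0.267     ]
wrist bar [0.59928494 0.03998355 0.267     ]
wrist bar [0.63211331 0.03997655 0.267     ]
can top [0.6851689  0.31334834 0.193     ] [0.69165097 0.30260609 0.193     ]
```

```bash
cat > plan.py <<'E'
from h import *
TO=np.array([.5657,.1133]);PS=-.0894
def tr2w(x,y,z): c,s=np.cos(PS),np.sin(PS); return np.array([TO[0]+c*x-s*y,TO[1]+s*x+c*y,z])
def w2tr(p): c,s=np.cos(PS),np.sin(PS); d=np.array(p[:2])-TO; return np.array([c*d[0]+s*d[1],-s*d[0]+c*d[1],p[2]])
def ori(tilt,yaw=PS):
    t=np.radians(tilt); c,s=np.cos(yaw),np.sin(yaw)
    z=np.array([c*np.sin(t),s*np.sin(t),-np.cos(t)]); y=np.array([s,-c,0]); x=np.cross(y,z)
    return np.c_[x,y,z]
def rel(p,Rm,o=None):
    o=o or manip.get_obs(); R0=R.from_rotvec(o['orientation']).as_matrix()
    print("shift",(R0.T@(np.array(p)-o['ee_pos'])).round(4),"turn",np.degrees(R.from_matrix(R0.T@Rm).as_rotvec()).round(2))
def st():
    o=manip.get_obs(); print("t",o['clock'],"tray",w2tr(o['ee_pos']).round(4),"F",o['ft_force'].round(1),"w",round(o['width'],2),"q",o['joint_positions'].round(2)); return o
E
python3 - <<'E'
from plan import *
print(tr2w(-.19,.005,.30)); rel(tr2w(-.19,.005,.30),ori(45))
E
python3 -m inch '[{"z":-0.06},{"z":-0.09},{"z":-0.09}]'
```

```text
[0.37690517 0.13524342 0.3       ]
shift [ 0.1353 -0.248  -0.0518] turn [-37.17  33.99  89.7 ]invalid input at $[0]: expected keys x, y, z, rx, ry, rz, claw
```

```bash
python3 -m inch '[{"x":0,"y":0,"z":-0.06,"rx":0,"ry":0,"rz":0,"claw":-1},{"x":0,"y":0,"z":-0.09,"rx":0,"ry":0,"rz":0,"claw":-1},{"x":0,"y":-0.05,"z":-0.09,"rx":0,"ry":0,"rz":0,"claw":-1}]'
python3 - <<'E'
from plan import *
st(); rel(tr2w(-.19,.005,.30),ori(45))
E
```

```text
clock: 0.78
ee_pos: [0.5787, -0.0004, 0.3423]
orientation: [2.216, 2.216, 0.01]
ft_force: [0.1, 0.2, 0.4]
width: 1.0
t 0.775 tray [ 0.0231 -0.112   0.3423] F [0.1 0.2 0.4] w 1.0 q [-0.08  0.14  1.65 -0.    1.34 -0.08]
shift [ 0.1357 -0.2021  0.0403] turn [-36.72  33.56  89.83]
```

```bash
python3 -m inch '[{"x":0.136,"y":-0.202,"z":0,"rx":-36.7,"ry":33.6,"rz":89.8,"claw":-0.4},{"x":0.136,"y":-0.202,"z":0,"rx":-36.7,"ry":33.6,"rz":89.8,"claw":-0.4},{"x":0.136,"y":-0.202,"z":0,"rx":-36.7,"ry":33.6,"rz":89.8,"claw":-0.4},{"x":0.136,"y":-0.202,"z":0,"rx":-36.7,"ry":33.6,"rz":89.8,"claw":-0.4},{"x":0.136,"y":-0.202,"z":0,"rx":-36.7,"ry":33.6,"rz":89.8,"claw":-0.4},{"x":0.136,"y":-0.202,"z":0,"rx":-36.7,"ry":33.6,"rz":89.8,"claw":-0.4},{"x":0.136,"y":-0.202,"z":0,"rx":-36.7,"ry":33.6,"rz":89.8,"claw":-0.4},{"x":0.136,"y":-0.202,"z":0,"rx":-36.7,"ry":33.6,"rz":89.8,"claw":-0.4},{"x":0.136,"y":-0.202,"z":0,"rx":-36.7,"ry":33.6,"rz":89.8,"claw":-0.4},{"x":0.136,"y":-0.202,"z":0.04,"rx":-36.7,"ry":33.6,"rz":89.8,"claw":-0.4}]'
python3 - <<'E'
from plan import *
st(); rel(tr2w(-.15,.005,.15),ori(45))
c=shot("side"); crop(c,"pics/s2.png",150,60,400,290,3)
cv2.imwrite("pics/w2.png",shot("wrist")["color"][:,:,::-1])
E
```

```text
clock: 2.02
ee_pos: [0.3743, 0.1343, 0.3172]
orientation: [2.895, 0.029, 1.112]
ft_force: [-0.2, -0.5, -0.3]
width: 0.7
t 2.025 tray [-0.1925  0.0039  0.3172] F [-0.2 -0.5 -0.3] w 0.7 q [ 0.5  -0.62  2.44 -0.54  0.74  2.35]
shift [-0.0804 -0.0046  0.1526] turn [-1.8   2.84  5.58]
```

View pics/s2.png

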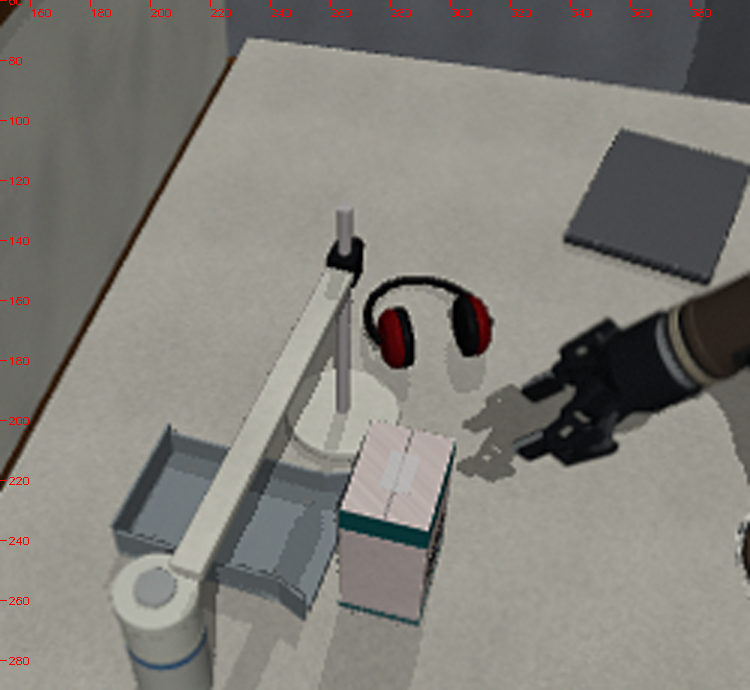

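View pics/w2.png

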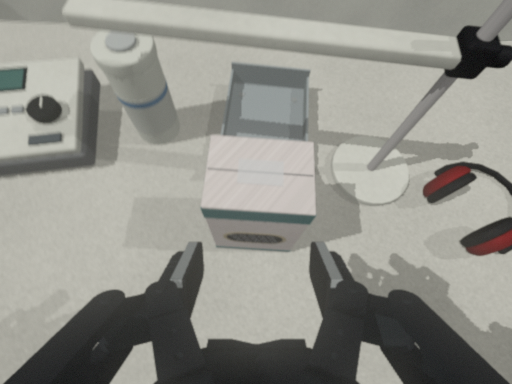

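```bash
python3 - <<'E'
from plan import *
W=shot("wrist")
def car(x,y,z,p=(.4923,.1256,-.0533)):
    c,s=np.cos(p[2]),np.sin(p[2]);return (p[0]+c*x-s*y,p[1]+s*x+c*y,z)
print(proj(W,[car(.045,.06,.19),car(.045,-.06,.19),car(-.045,-.06,.19),car(-.045,.06,.19),car(-.045,.06,0),car(-.045,-.06,0)]).round(1))
print(proj(W,[tr2w(.232,.074,.06),tr2w(.232,-.074,.06),tr2w(.232,.074,.012),tr2w(.232,-.074,.012)]).round(1))
crop(W,"pics/w3.png",190,50,330,260,3)
E
```

```text
[[209.  133.3]
 [312.3 141.8]
 [313.9 215. ]
 [197.9 206.2]
 [214.  246.8]
 [286.1 252. ]]
[[234.4  60.8]
 [309.6  69.5]
 [234.8  79.8]
 [304.4  87.8]]
```

View pics/w3.png

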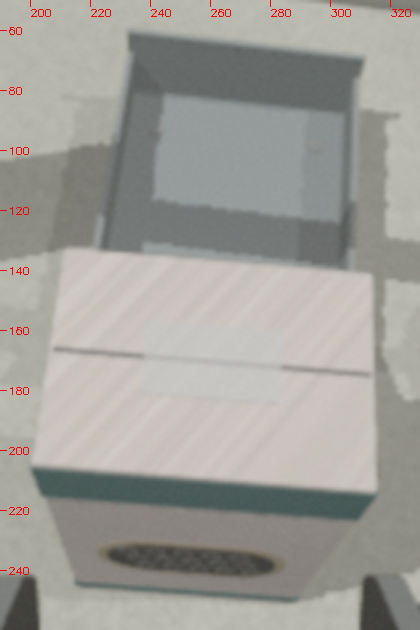

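```bash
python3 - <<'E'
from plan import *
rel(tr2w(-.16,.004,.133),ori(45))
E
```

```text
shift [-0.0929 -0.0068  0.1576] turn [-1.72  3.43  6.16]
```

```bash
python3 -m inch '[{"x":-0.093,"y":-0.007,"z":0.158,"rx":-1.7,"ry":3.4,"rz":6.2,"claw":-0.4},{"x":-0.093,"y":-0.007,"z":0.158,"rx":-1.7,"ry":3.4,"rz":6.2,"claw":-0.4},{"x":-0.093,"y":-0.007,"z":0.158,"rx":-1.7,"ry":3.4,"rz":6.2,"claw":-0.4},{"x":-0.093,"y":-0.007,"z":0.158,"rx":-1.7,"ry":3.4,"rz":6.2,"claw":-0.4},{"x":-0.093,"y":-0.007,"z":0.158,"rx":-1.7,"ry":3.4,"rz":6.2,"claw":-0.4}]'
python3 - <<'E'
from plan import *
o=st(); rel(tr2w(-.16,.004,.133),ori(45))
for x in (-.13,-.10): rel(tr2w(x,.004,.133),ori(45))
cv2.imwrite("pics/w4.png",shot("wrist")["color"][:,:,::-1])
c=shot("side"); crop(c,"pics/s4.png",180,150,380,290,4)
E
```

```text
clock: 2.8
ee_pos: [0.4106, 0.0789, 0.1652]
orientation: [2.916, -0.062, 1.152]
ft_force: [0.3, 0.3, 0.3]
width: 0.7
t 2.8 tray [-0.1514 -0.0481  0.1652] F [0.3 0.3 0.3] w 0.7 q [ 0.2  -0.28  2.62 -1.19  0.16  2.94]
shift [-0.0266 -0.0522  0.0198] turn [-2.38  1.91  1.71]
shift [-0.0048 -0.0507  0.0402] turn [-2.38  1.91  1.71]
shift [ 0.0171 -0.0491  0.0607] turn [-2.38  1.91  1.71]
```

View pics/s4.png

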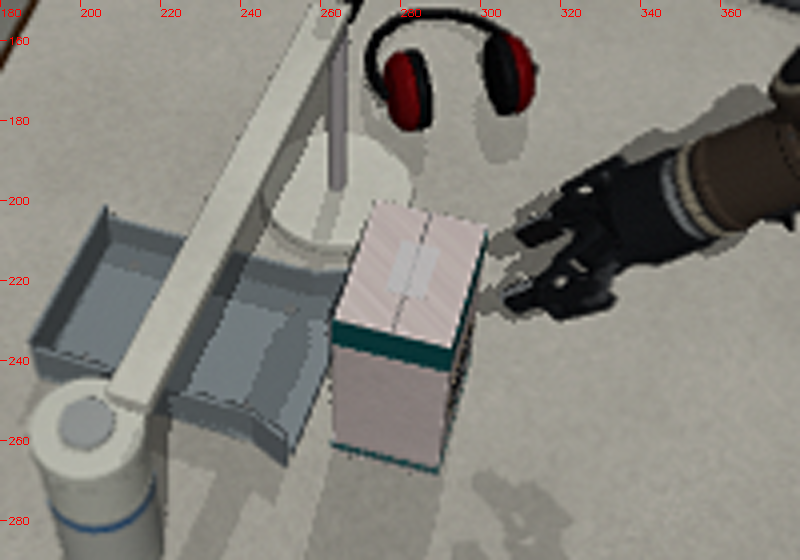

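View pics/w4.png

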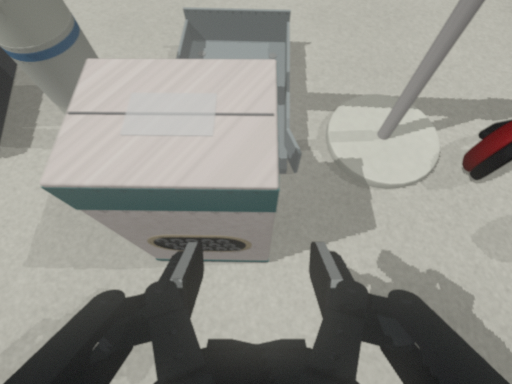

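```bash
cat > kin.py <<'E'
from plan import *
from scipy.optimize import least_squares
lo=np.array([-3.06,-.79,.05,-1.19,.05,-2.94]);hi=np.array([3.06,1.96,2.63,4.34,2.64,2.94])
def rz(a):return R.from_euler('z',a).as_matrix()
def ry(a):return R.from_euler('y',a).as_matrix()
def fk(q,p):
    a1,h,L1,L2,a3,d6=p
    A=rz(q[0]);B=A@ry(q[1]);Cc=B@ry(q[2]);D=Cc@rz(q[3])@ry(q[4]);E=D@rz(q[5])
    pos=np.array([0,0,h])+A@[a1,0,0]+B@[0,0,L1]+Cc@[a3,0,L2]+D@[0,0,d6]
    return pos,E
SAM=[([-6.96841995e-02,3.09040614e-01,1.63521395,0,1.19969786,-6.96970326e-02],[.624202,0,.247012],[-2.22016691,-2.22018185,.00241225]),
([-.08,.14,1.65,0,1.34,-.08],[.5787,-.0004,.3423],[2.216,2.216,.01]),
([.5,-.62,2.44,-.54,.74,2.35],[.3743,.1343,.3172],[2.895,.029,1.112])]
def ik(P,pos,Rm,q0):
    def f(q):
        p,E=fk(q,P); E=E@OFF
        return np.r_[(p-pos)*5,R.from_matrix(E.T@Rm).as_rotvec()]
    s=least_squares(f,np.clip(q0,lo+.01,hi-.01),bounds=(lo,hi)); return s.x,np.abs(s.fun).max()
E
python3 - <<'E'
from kin import *
o=manip.get_obs(); S=SAM+[(o['joint_positions'],o['ee_pos'],o['orientation'])]
def f(p): return np.concatenate([fk(q,p)[0]-e for q,e,_ in S]+[0.01*(p-[0,.3,.4,.4,0,.2])*.1])
s=least_squares(f,[0,.3,.4,.4,0,.2]);print(s.x.round(4),f(s.x).round(4))
for q,e,r in S:
    print((fk(q,s.x)[1].T@R.from_rotvec(r).as_matrix()).round(2).tolist())
E
```

```text
[ 0.0852  0.2222  0.3849  0.4458 -0.0085  0.1723] [-0.0056 -0.0432  0.0149 -0.0026 -0.0458  0.0002  0.0005  0.0024 -0.0113
  0.0047 -0.0236 -0.0037  0.0001 -0.0001 -0.      0.     -0.     -0.    ]
[[-0.0, -1.0, -0.0], [1.0, -0.0, 0.0], [-0.0, -0.0, 1.0]]
[[0.0, -1.0, 0.0], [1.0, 0.0, 0.0], [-0.0, 0.0, 1.0]]
[[0.0, -1.0, -0.0], [1.0, 0.0, 0.0], [-0.0, -0.0, 1.0]]
[[0.0, -1.0, -0.0], [1.0, 0.0, 0.0], [-0.0, -0.0, 1.0]]
```

```bash
cat >> kin.py <<'E'
OFF=np.array([[0,-1,0],[1,0,0],[0,0,1.]])
def fk(q,p):
    a1,h,L1,L2,a3,d6,b,b2=p
    A=rz(q[0]);B=A@ry(q[1]);Cc=B@ry(q[2]);D=Cc@rz(q[3])@ry(q[4]);E=D@rz(q[5])
    return np.array([0,0,h])+A@[a1,b,0]+B@[0,0,L1]+Cc@[a3,0,L2]+D@[0,b2,d6],E
def calib():
    o=manip.get_obs(); S=SAM+[([ .2,-.28,2.62,-1.19,.16,2.94],[.4106,.0789,.1652],0),(o['joint_positions'],o['ee_pos'],o['orientation'])]
    x0=np.array([0,.3,.4,.4,0,.2,0.04,0])
    f=lambda p: np.concatenate([fk(q,p)[0]-e for q,e,_ in S]+[0.001*(p-x0)])
    s=least_squares(f,x0);return s.x,f(s.x)
E
python3 - <<'E'
from kin import *
P,r=calib();print(P.round(4),r.round(4)[:15])
q0=manip.get_obs()['joint_positions']
for tx,z in ((-.16,.133),(-.12,.133),(-.01,.165),(-.06,.05),(.03,.05)):
  for t in (10,20,30,40,50,60):
    best=min((ik(P,tr2w(tx,.004,z),ori(t),q) for q in ([.3,0,2.3,-.5,.6,2.],[.3,.5,2,0,.6,1.5],[.3,.5,2,-.5,.1,2],[.3,0,2,3.,.3,-1.5])),key=lambda a:a[1])
    print(tx,z,t,best[0].round(2),round(best[1],4))
E
```

```text
[-4.000e-04  3.170e-01  4.852e-01  5.265e-01  3.750e-02  3.048e-01
  4.120e-02  3.500e-03] [ 0.0004  0.0012  0.0004 -0.0003 -0.0012 -0.0007 -0.      0.0001  0.0004
  0.0007  0.0018  0.0004 -0.0008 -0.0019 -0.0005]
-0.16 0.133 10 [ 0.25 -0.    2.27 -0.09  0.71  1.97] 0.0
-0.16 0.133 20 [ 0.3  -0.07  2.37 -0.26  0.53  2.17] 0.0
-0.16 0.133 30 [ 0.37 -0.11  2.47 -0.65  0.37  2.59] 0.0
-0.16 0.133 40 [ 0.41 -0.07  2.6   4.34  0.3  -2.38] 0.0635
-0.16 0.133 50 [ 0.55 -0.01  2.62  4.3   0.52 -2.23] 0.0
-0.16 0.133 60 [ 0.67  0.17  2.63  4.13  0.82 -1.92] 0.0285
-0.12 0.133 10 [ 0.22  0.07  2.2  -0.08  0.71  1.93] 0.0
-0.12 0.133 20 [ 0.26  0.01  2.3  -0.24  0.52  2.11] 0.0
-0.12 0.133 30 [ 0.31 -0.03  2.4  -0.62  0.34  2.52] 0.0
-0.12 0.133 40 [ 0.35 -0.01  2.53  4.34  0.27 -2.43] 0.0545
-0.12 0.133 50 [ 0.46  0.05  2.56  4.18  0.48 -2.19] 0.0
-0.12 0.133 60 [ 0.53  0.19  2.6   3.94  0.78 -1.86] 0.0
-0.01 0.165 10 [ 0.15  0.21  1.95 -0.06  0.81  1.85] 0.0
-0.01 0.165 20 [ 0.18  0.14  2.07 -0.16  0.6   1.96] 0.0
-0.01 0.165 30 [ 0.21  0.1   2.18 -0.4   0.39  2.21] 0.0
-0.01 0.165 40 [ 0.25  0.08  2.27 -1.09  0.24  2.92] 0.0
-0.01 0.165 50 [ 0.29  0.11  2.36  4.21  0.33 -2.36] 0.0
-0.01 0.165 60 [ 0.33  0.2   2.42  3.83  0.59 -1.95] 0.0
-0.06 0.05 10 [ 0.18  0.33  2.11 -0.09  0.54  1.91] 0.0
-0.06 0.05 20 [ 0.21  0.29  2.21 -0.33  0.32  2.17] 0.0
-0.06 0.05 30 [ 0.25  0.28  2.3  -1.08  0.18  2.94] 0.0178
-0.06 0.05 40 [ 0.31  0.32  2.38  4.01  0.33 -2.1 ] 0.0
-0.06 0.05 50 [ 0.36  0.41  2.44  3.75  0.62 -1.79] 0.0
-0.06 0.05 60 [ 0.41  0.55  2.46  3.68  0.94 -1.64] 0.0
0.03 0.05 10 [ 0.14  0.46  1.91 -0.07  0.61  1.85] 0.0
0.03 0.05 20 [ 0.16  0.41  2.03 -0.23  0.38  2.02] 0.0
0.03 0.05 30 [ 0.19  0.39  2.13 -0.87  0.18  2.68] 0.0
0.03 0.05 40 [ 0.23  0.41  2.21  4.06  0.25 -2.23] 0.0
0.03 0.05 50 [ 0.26  0.48  2.28  3.69  0.52 -1.83] 0.0
0.03 0.05 60 [ 0.29  0.58  2.31  3.59  0.82 -1.7 ] 0.0
```

```bash
cat >> plan.py <<'E'
def orf(tilt,yaw=PS): return ori(tilt,yaw)@np.diag([-1,-1,1.])
E
python3 - <<'E'
from kin import *
import plan
P,r=calib()
for tx,z,t in ((-.17,.26,20),(-.16,.133,25),(-.12,.133,25),(-.01,.165,25),(-.06,.05,25),(.03,.05,25)):
    q,e=ik(P,tr2w(tx,.004,z),plan.orf(t),[.3,0,2.2,-.3,.5,-1.]); print(q.round(2),round(e,4))
o=manip.get_obs()
M=plan.orf(20)@rz(np.pi/2)
# mid: half-way yaw with -90 about tool z from current-type frame
M=ori(20)@rz(-np.pi/2)
print(ik(P,tr2w(-.17,.004,.26),M,[.3,0,2.2,-.3,.5,.5]))
rel(tr2w(-.17,.004,.26),M)
E
```

```text
[ 0.31 -0.32  2.27 -0.18  0.87 -1.08] 0.0
[ 0.33 -0.09  2.42 -0.42  0.44 -0.8 ] 0.0
[ 0.28 -0.02  2.35 -0.39  0.42 -0.87] 0.0
[ 0.19  0.12  2.12 -0.25  0.49 -1.09] 0.0
[ 0.23  0.28  2.26 -0.64  0.23 -0.66] 0.0
[ 0.17  0.4   2.08 -0.43  0.27 -0.92] 0.0
(array([ 0.31326872, -0.31803677,  2.27046969, -0.17571589,  0.87368496,
        0.49422255]), np.float64(3.995692665625938e-12))
shift [ 0.0513 -0.052  -0.0787] turn [ 16.5  -19.86 -86.32]
```

```bash
python3 -m inch '[{"x":0.051,"y":-0.052,"z":-0.079,"rx":16.5,"ry":-19.9,"rz":-86.3,"claw":-0.4},{"x":0.051,"y":-0.052,"z":-0.079,"rx":16.5,"ry":-19.9,"rz":-86.3,"claw":-0.4},{"x":0.051,"y":-0.052,"z":-0.079,"rx":16.5,"ry":-19.9,"rz":-86.3,"claw":-0.4},{"x":0.051,"y":-0.052,"z":-0.079,"rx":16.5,"ry":-19.9,"rz":-86.3,"claw":-0.4},{"x":0.051,"y":-0.052,"z":-0.079,"rx":16.5,"ry":-19.9,"rz":-86.3,"claw":-0.4},{"x":0.051,"y":-0.052,"z":-0.079,"rx":16.5,"ry":-19.9,"rz":-86.3,"claw":-0.4},{"x":0.051,"y":-0.052,"z":-0.079,"rx":16.5,"ry":-19.9,"rz":-86.3,"claw":-0.4},{"x":0.051,"y":-0.052,"z":-0.079,"rx":16.5,"ry":-19.9,"rz":-86.3,"claw":-0.4},{"x":0.051,"y":-0.052,"z":-0.079,"rx":16.5,"ry":-19.9,"rz":-86.3,"claw":-0.4},{"x":0.051,"y":-0.052,"z":-0.079,"rx":16.5,"ry":-19.9,"rz":-86.3,"claw":-0.4}]'
python3 - <<'E'
from kin import *
import plan
st(); rel(tr2w(-.17,.004,.24),plan.orf(25))
E
```

```text
clock: 4.15
ee_pos: [0.3956, 0.1342, 0.2611]
orientation: [2.136, 1.911, 0.361]
ft_force: [0.3, -0.3, -0.4]
width: 0.702
t 4.15 tray [-0.1713  0.0057  0.2611] F [ 0.3 -0.3 -0.4] w 0.7 q [ 0.32 -0.33  2.28 -0.17  0.87  0.52]
shift [-0.002  -0.0061  0.0202] turn [ -3.28  -4.01 -91.29]
```

```bash
python3 -m inch '[{"x":-0.002,"y":-0.006,"z":0.0,"rx":-3.3,"ry":-4,"rz":-91.3,"claw":-0.4},{"x":-0.002,"y":-0.006,"z":0.0,"rx":-3.3,"ry":-4,"rz":-91.3,"claw":-0.4},{"x":-0.002,"y":-0.006,"z":0.0,"rx":-3.3,"ry":-4,"rz":-91.3,"claw":-0.4},{"x":-0.002,"y":-0.006,"z":0.0,"rx":-3.3,"ry":-4,"rz":-91.3,"claw":-0.4},{"x":-0.002,"y":-0.006,"z":0.0,"rx":-3.3,"ry":-4,"rz":-91.3,"claw":-0.4},{"x":-0.002,"y":-0.006,"z":0.0,"rx":-3.3,"ry":-4,"rz":-91.3,"claw":-0.4},{"x":-0.002,"y":-0.006,"z":0.0,"rx":-3.3,"ry":-4,"rz":-91.3,"claw":-0.4},{"x":-0.002,"y":-0.006,"z":0.0,"rx":-3.3,"ry":-4,"rz":-91.3,"claw":-0.4},{"x":-0.002,"y":-0.006,"z":0.02,"rx":-3.3,"ry":-4,"rz":-91.3,"claw":-0.4},{"x":-0.002,"y":-0.006,"z":0.02,"rx":-3.3,"ry":-4,"rz":-91.3,"claw":-0.4}]'
python3 - <<'E'
from kin import *
import plan
st(); rel(tr2w(-.165,.005,.133),plan.orf(25)); rel(tr2w(-.105,.005,.133),plan.orf(25))
E
```

```text
clock: 5.4
ee_pos: [0.3956, 0.1318, 0.2382]
orientation: [0.131, 2.705, -0.026]
ft_force: [-0.4, -0.5, 0.0]
width: 0.701
t 5.4 tray [-0.1711  0.0032  0.2382] F [-0.4 -0.5  0. ] w 0.7 q [ 0.35 -0.33  2.35 -0.27  0.75 -0.97]
shift [0.0387 0.0016 0.098 ] turn [-0.08 -0.13 -0.4 ]
shift [-0.0158  0.002   0.1232] turn [-0.08 -0.13 -0.4 ]
```

```bash
python3 -m inch '[{"x":0.039,"y":0.002,"z":0.098,"rx":0,"ry":0,"rz":-0.4,"claw":-0.4},{"x":0.039,"y":0.002,"z":0.098,"rx":0,"ry":0,"rz":-0.4,"claw":-0.4},{"x":0.018,"y":0.002,"z":0.107,"rx":0,"ry":0,"rz":-0.4,"claw":-0.4},{"x":0.013,"y":0.002,"z":0.110,"rx":0,"ry":0,"rz":-0.4,"claw":-0.4},{"x":0.008,"y":0.002,"z":0.112,"rx":0,"ry":0,"rz":-0.4,"claw":-0.4},{"x":0.003,"y":0.002,"z":0.1145,"rx":0,"ry":0,"rz":-0.4,"claw":-0.4},{"x":-0.002,"y":0.002,"z":0.117,"rx":0,"ry":0,"rz":-0.4,"claw":-0.4}]'
python3 - <<'E'
from kin import *
import plan
st(); rel(tr2w(-.11,.005,.133),plan.orf(25)); rel(tr2w(-.10,.005,.133),plan.orf(25));rel(tr2w(-.09,.005,.138),plan.orf(25))
c=shot("side"); crop(c,"pics/s5.png",180,150,380,290,4)
E
```

```text
clock: 6.28
ee_pos: [0.4468, 0.1278, 0.1326]
orientation: [0.124, 2.705, -0.03]
ft_force: [-3.3, 0.9, 0.6]
width: 0.696
t 6.275 tray [-0.1197  0.0038  0.1326] F [-3.3  0.9  0.6] w 0.7 q [ 0.29 -0.01  2.35 -0.39  0.43 -0.87]
shift [-0.009   0.0012  0.0037] turn [-0.17 -0.14 -0.09]
shift [-0.018   0.0013  0.0079] turn [-0.17 -0.14 -0.09]
shift [-0.0292  0.0013  0.0075] turn [-0.17 -0.14 -0.09]
```

View pics/s5.png

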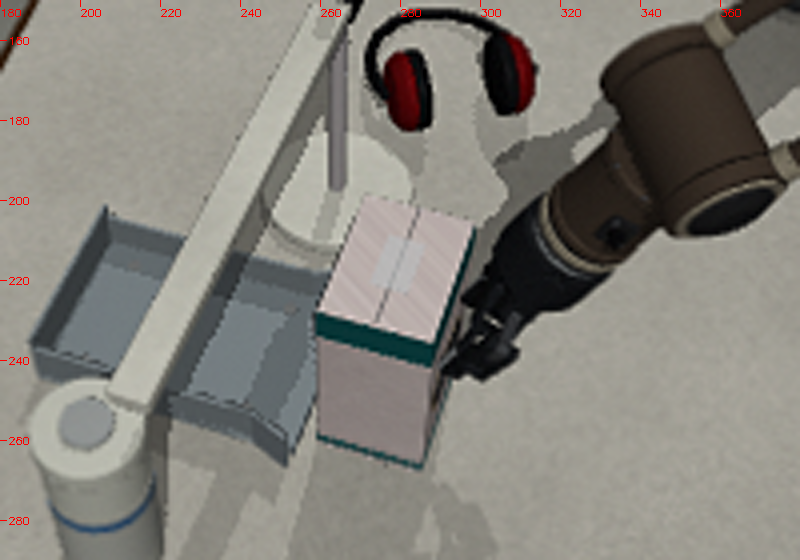

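```bash
python3 -m inch '[{"x":-0.0045,"y":0.001,"z":0.002,"rx":0,"ry":0,"rz":0,"claw":-0.4},{"x":-0.009,"y":0.001,"z":0.004,"rx":0,"ry":0,"rz":0,"claw":-0.4},{"x":-0.0135,"y":0.001,"z":0.006,"rx":0,"ry":0,"rz":0,"claw":-0.4},{"x":-0.018,"y":0.001,"z":0.008,"rx":0,"ry":0,"rz":0,"claw":-0.4},{"x":-0.0235,"y":0.001,"z":0.008,"rx":0,"ry":0,"rz":0,"claw":-0.4},{"x":-0.029,"y":0.001,"z":0.0075,"rx":0,"ry":0,"rz":0,"claw":-0.4}]'
python3 - <<'E'
from kin import *
import plan
st()
for p in ((-.075,.141),(-.06,.148),(-.045,.155),(-.03,.160),(-.015,.165),(-.015,.2)):rel(tr2w(p[0],.005,p[1]),plan.orf(25))
c=shot("side"); crop(c,"pics/s6.png",180,150,380,290,4)
E
```

```text
clock: 7.08
ee_pos: [0.477, 0.1261, 0.138]
orientation: [0.124, 2.705, -0.03]
ft_force: [-2.5, -1.2, 1.9]
width: 0.698
t 7.075 tray [-0.0895  0.0048  0.138 ] F [-2.5 -1.2  1.9] w 0.7 q [ 0.26  0.03  2.29 -0.36  0.43 -0.93]
shift [-0.0144  0.0002  0.0034] turn [-0.16 -0.11 -0.08]
shift [-0.031   0.0003  0.0033] turn [-0.16 -0.11 -0.08]
shift [-0.0476  0.0003  0.0033] turn [-0.16 -0.11 -0.08]
shift [-0.0633  0.0003  0.0051] turn [-0.16 -0.11 -0.08]
shift [-0.079   0.0003  0.0068] turn [-0.16 -0.11 -0.08]
shift [-0.0937  0.0003 -0.0249] turn [-0.16 -0.11 -0.08]
```

View pics/s6.png

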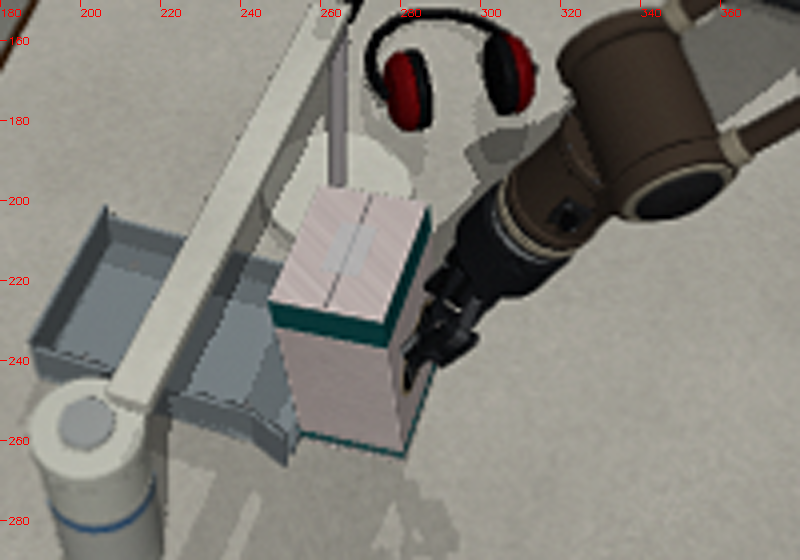

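```bash
python3 -m inch '[{"x":-0.008,"y":0,"z":0.002,"rx":0,"ry":0,"rz":0,"claw":-0.4},{"x":-0.016,"y":0,"z":0.003,"rx":0,"ry":0,"rz":0,"claw":-0.4},{"x":-0.024,"y":0,"z":0.003,"rx":0,"ry":0,"rz":0,"claw":-0.4},{"x":-0.032,"y":0,"z":0.003,"rx":0,"ry":0,"rz":0,"claw":-0.4},{"x":-0.040,"y":0,"z":0.003,"rx":0,"ry":0,"rz":0,"claw":-0.4},{"x":-0.048,"y":0,"z":0.003,"rx":0,"ry":0,"rz":0,"claw":-0.4}]'
python3 - <<'E'
from kin import *
import plan
st()
for p in ((-.03,.160),(-.015,.165),(-.015,.2)):rel(tr2w(p[0],.005,p[1]),plan.orf(25))
c=shot("side"); crop(c,"pics/s7.png",180,150,380,290,4)
E
```

```text
clock: 7.88
ee_pos: [0.5218, 0.122, 0.1555]
orientation: [0.124, 2.705, -0.03]
ft_force: [0.2, 0.4, 0.2]
width: 0.7
t 7.875 tray [-0.0445  0.0047  0.1555] F [0.2 0.4 0.2] w 0.7 q [ 0.22  0.08  2.19 -0.29  0.47 -1.02]
shift [-0.015   0.0003  0.002 ] turn [-0.15 -0.1  -0.09]
shift [-0.0307  0.0003  0.0038] turn [-0.15 -0.1  -0.09]
shift [-0.0454  0.0003 -0.0279] turn [-0.15 -0.1  -0.09]
```

View pics/s7.png

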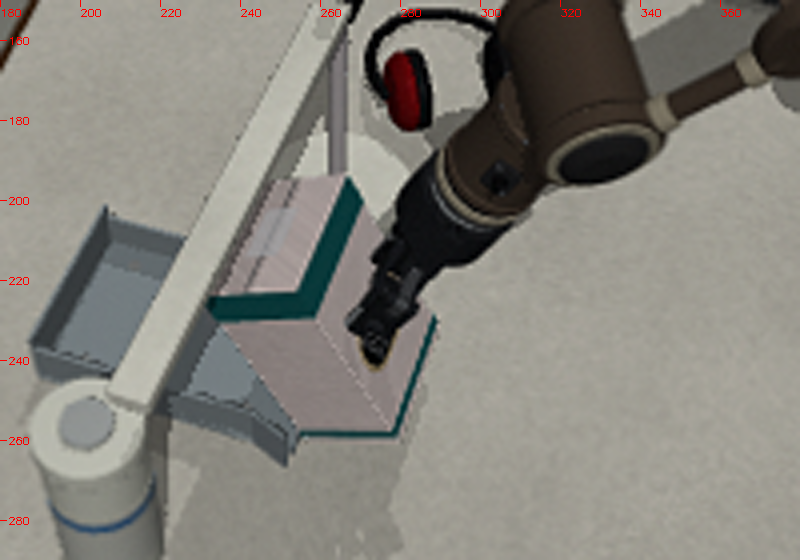

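```bash
python3 -m inch '[{"x":0,"y":0,"z":-0.03,"rx":0,"ry":0,"rz":0,"claw":-0.4},{"x":0,"y":0,"z":-0.06,"rx":0,"ry":0,"rz":0,"claw":-0.4},{"x":0.02,"y":0,"z":-0.06,"rx":0,"ry":0,"rz":0,"claw":-0.4},{"x":0.04,"y":0,"z":-0.06,"rx":0,"ry":0,"rz":0,"claw":-0.4},{"x":0.04,"y":0,"z":-0.06,"rx":0,"ry":0,"rz":0,"claw":-0.4}]'
python3 - <<'E'
from kin import *
import plan
st()
c=shot("side"); crop(c,"pics/s8.png",180,150,380,290,4)
c=shot("scene"); crop(c,"pics/c8.png",220,120,380,260,5)
E
```

```text
clock: 8.55
ee_pos: [0.4583, 0.1276, 0.1918]
orientation: [0.123, 2.707, -0.031]
ft_force: [0.5, -0.1, 0.4]
width: 0.699
t 8.55 tray [-0.1083  0.0046  0.1918] F [ 0.5 -0.1  0.4] w 0.7 q [ 0.28 -0.11  2.29 -0.28  0.58 -1.  ]
```

View pics/s8.png

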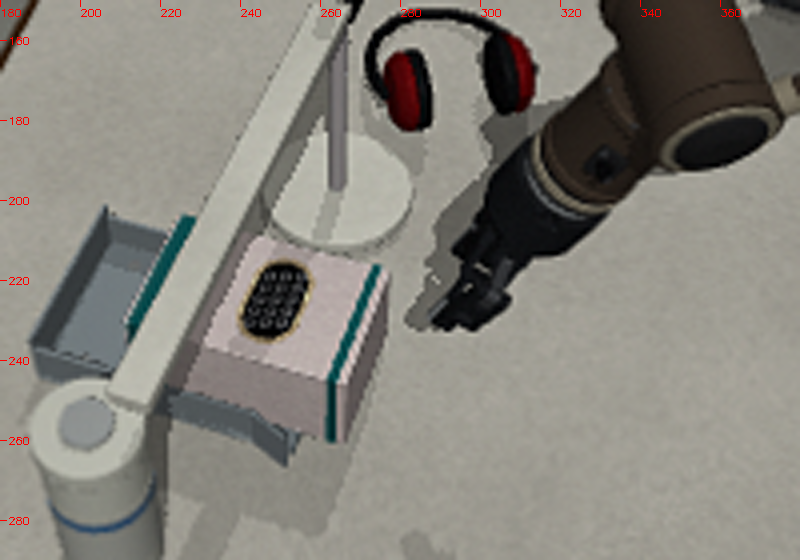

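View pics/c8.png

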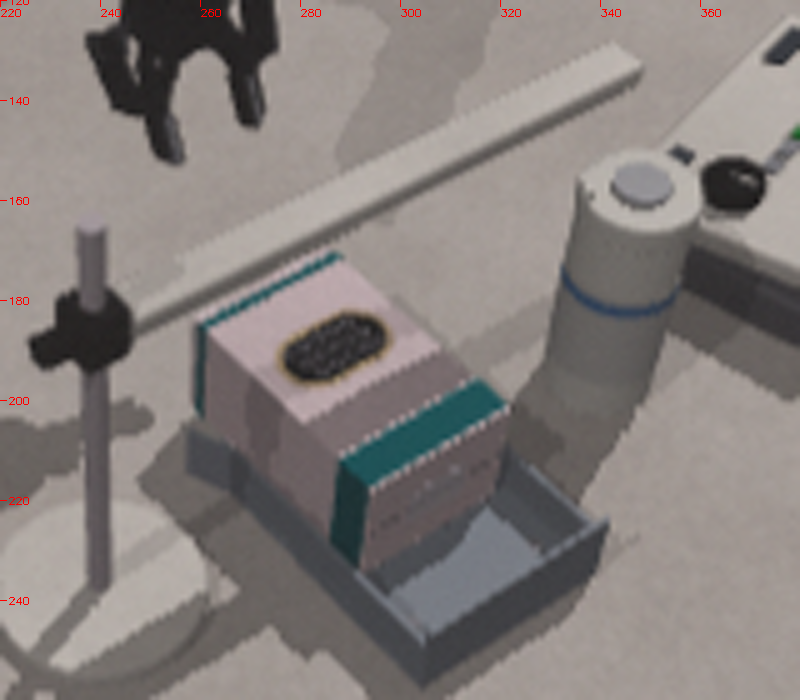

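```bash
python3 - <<'E'
from plan import *
S=shot("side");C=shot("scene")
for c,uv in ((C,(260.6,185)),(C,(287.6,171)),(C,(295,217)),(C,(322,201.6)),(S,(277,217)),(S,(266,245))):
    print(w2tr(onz(c,uv,.102)).round(4))
rel(tr2w(-.11,0,.05),orf(25)); rel(tr2w(-.075,0,.05),orf(25))
E
```

```text
[-0.0274 -0.0572  0.102 ]
[-0.0259  0.0607  0.102 ]
[ 0.1483 -0.0538  0.102 ]
[0.1508 0.0602 0.102 ]
[-0.0393 -0.0564  0.102 ]
[-0.0388  0.0603  0.102 ]
shift [ 0.0647 -0.005   0.1283] turn [-0.13 -0.03 -0.1 ]
shift [ 0.0329 -0.0049  0.1431] turn [-0.13 -0.03 -0.1 ]
```

```bash
python3 - <<'E'
from kin import *
P,r=calib()
for t in(15,20,25):
 for x,z in ((-.11,.06),(-.06,.06),(.03,.06)):
  q,e=ik(P,tr2w(x,.001,z),orf(t),[.3,0,2.2,-.3,.5,-1.]);print(t,x,q.round(2),round(e,4))
rel(tr2w(-.11,0.001,.06),orf(20)); rel(tr2w(-.07,0.001,.06),orf(20))
E
```

```text
15 -0.11 [ 0.22  0.21  2.26 -0.19  0.43 -1.09] 0.0
15 -0.06 [ 0.19  0.28  2.16 -0.16  0.45 -1.15] 0.0
15 0.03 [ 0.14  0.41  1.97 -0.12  0.51 -1.24] 0.0
20 -0.11 [ 0.24  0.19  2.31 -0.36  0.32 -0.91] 0.0
20 -0.06 [ 0.21  0.27  2.21 -0.3   0.34 -1.01] 0.0
20 0.03 [ 0.15  0.39  2.03 -0.22  0.39 -1.14] 0.0
25 -0.11 [ 0.27  0.19  2.36 -0.68  0.24 -0.58] 0.0
25 -0.06 [ 0.22  0.26  2.26 -0.57  0.24 -0.73] 0.0
25 0.03 [ 0.17  0.38  2.08 -0.39  0.28 -0.96] 0.0
shift [ 0.0604 -0.004   0.1192] turn [-0.13  4.97 -0.11]
shift [ 0.0242 -0.0039  0.1361] turn [-0.13  4.97 -0.11]
```

```bash
python3 -m inch '[{"x":0.0604,"y":-0.004,"z":0.1192,"rx":0,"ry":0,"rz":0,"claw":-0.4},{"x":0.0604,"y":-0.004,"z":0.1192,"rx":0,"ry":0,"rz":0,"claw":-0.4},{"x":0.0604,"y":-0.004,"z":0.1192,"rx":0,"ry":0,"rz":0,"claw":-0.4},{"x":0.04,"y":-0.004,"z":0.1287,"rx":0,"ry":0,"rz":0,"claw":-0.4},{"x":0.02,"y":-0.004,"z":0.138,"rx":0,"ry":0,"rz":0,"claw":-0.4},{"x":0.01,"y":-0.004,"z":0.1427,"rx":0,"ry":0,"rz":0,"claw":-0.4},{"x":0.002,"y":-0.004,"z":0.1465,"rx":0,"ry":0,"rz":0,"claw":-0.4}]'
python3 - <<'E'
from kin import *
st()
rel(tr2w(0.01,0.001,.06),orf(25))
c=shot("side"); crop(c,"pics/s9.png",180,150,380,290,4)
E
```

```text
clock: 9.62
ee_pos: [0.5188, 0.1176, 0.0585]
orientation: [0.125, 2.707, -0.031]
ft_force: [-4.0, 0.3, 0.3]
width: 0.7
t 9.625 tray [-0.0471  0.0001  0.0585] F [-4.   0.3  0.3] w 0.7 q [ 0.21  0.28  2.24 -0.54  0.25 -0.76]
shift [-0.0525  0.0011  0.0226] turn [-0.23 -0.23 -0.1 ]
```

View pics/s9.png

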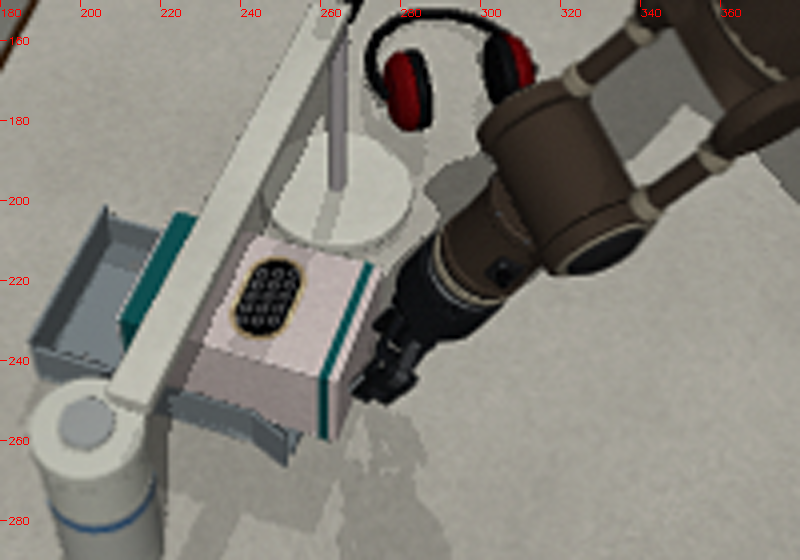

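```bash
python3 -m inch '[{"x":-0.0055,"y":0.001,"z":0.0025,"rx":0,"ry":0,"rz":0,"claw":-0.4},{"x":-0.011,"y":0.001,"z":0.005,"rx":0,"ry":0,"rz":0,"claw":-0.4},{"x":-0.0165,"y":0.001,"z":0.0075,"rx":0,"ry":0,"rz":0,"claw":-0.4},{"x":-0.022,"y":0.001,"z":0.010,"rx":0,"ry":0,"rz":0,"claw":-0.4},{"x":-0.0275,"y":0.001,"z":0.0125,"rx":0,"ry":0,"rz":0,"claw":-0.4},{"x":-0.033,"y":0.001,"z":0.015,"rx":0,"ry":0,"rz":0,"claw":-0.4},{"x":-0.0385,"y":0.001,"z":0.0175,"rx":0,"ry":0,"rz":0,"claw":-0.4},{"x":-0.044,"y":0.001,"z":0.020,"rx":0,"ry":0,"rz":0,"claw":-0.4},{"x":-0.0495,"y":0.001,"z":0.0225,"rx":0,"ry":0,"rz":0,"claw":-0.4}]'
python3 - <<'E'
from kin import *
st()
rel(tr2w(0.025,0.001,.06),orf(25))
c=shot("side"); crop(c,"pics/s10.png",180,150,380,290,4)
c=shot("scene"); crop(c,"pics/c10.png",220,120,380,260,5)
E
```

```text
clock: 10.8
ee_pos: [0.5736, 0.1139, 0.0594]
orientation: [0.124, 2.705, -0.03]
ft_force: [-1.8, 0.9, -0.9]
width: 0.7
t 10.8 tray [0.0078 0.0013 0.0594] F [-1.8  0.9 -0.9] w 0.7 q [ 0.18  0.35  2.12 -0.44  0.28 -0.9 ]
shift [-0.0159 -0.0003  0.0067] turn [-0.17 -0.13 -0.09]
```

View pics/s10.png

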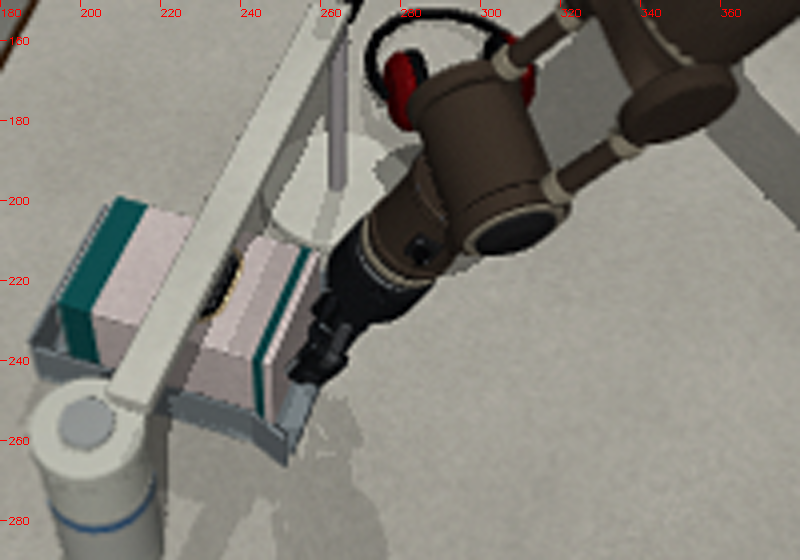

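View pics/c10.png

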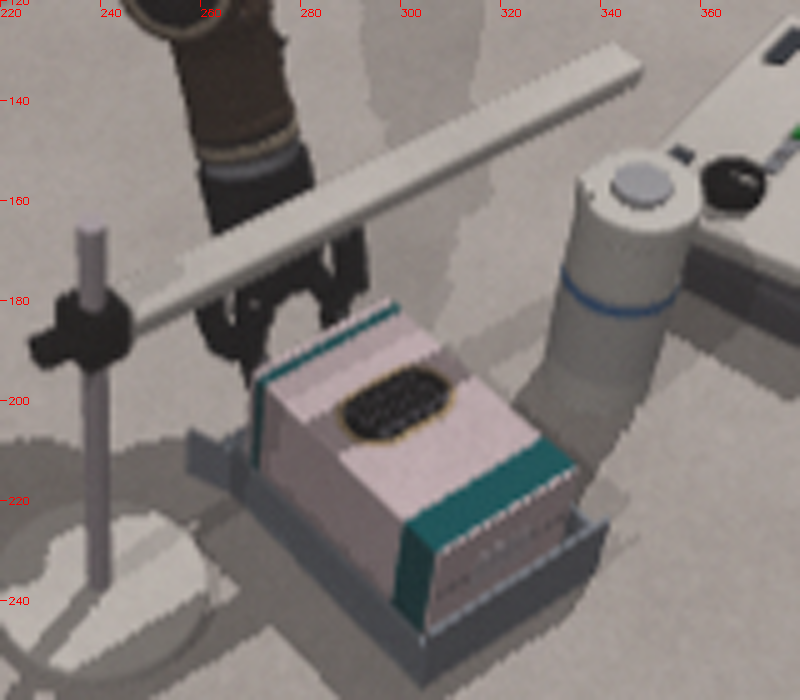

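```bash
python3 -m inch '[{"x":-0.004,"y":0,"z":0.0018,"rx":0,"ry":0,"rz":0,"claw":-0.4},{"x":-0.0075,"y":0,"z":0.0035,"rx":0,"ry":0,"rz":0,"claw":-0.4},{"x":-0.011,"y":0,"z":0.005,"rx":0,"ry":0,"rz":0,"claw":-0.4},{"x":-0.0135,"y":0,"z":0.0063,"rx":0,"ry":0,"rz":0,"claw":-0.4}]'; python3 -c "
from plan import *
st()"
```

```text
clock: 11.4
ee_pos: [0.5883, 0.1127, 0.0595]
orientation: [0.124, 2.705, -0.03]
ft_force: [-3.0, -0.3, 1.7]
width: 0.701
t 11.4 tray [0.0226 0.0014 0.0595] F [-3.  -0.3  1.7] w 0.7 q [ 0.17  0.37  2.09 -0.41  0.28 -0.93]
```

```bash
python3 -m inch '[{"x":-0.0018,"y":0,"z":0.0008,"rx":0,"ry":0,"rz":0,"claw":-0.4},{"x":-0.0027,"y":0,"z":0.0013,"rx":0,"ry":0,"rz":0,"claw":-0.4}]'; python3 -m inch '[{"x":-0.0009,"y":0,"z":0.0004,"rx":0,"ry":0,"rz":0,"claw":-0.4},{"x":-0.0018,"y":0,"z":0.0008,"rx":0,"ry":0,"rz":0,"claw":-0.4}]'; python3 - <<'E'
from plan import *
st()
c=shot("side"); crop(c,"pics/s11.png",180,150,320,290,4)
c=shot("scene"); crop(c,"pics/c11.png",220,120,380,260,5)
E
```

```text
clock: 11.65
ee_pos: [0.5911, 0.1124, 0.0593]
orientation: [0.124, 2.705, -0.03]
ft_force: [-2.9, 0.0, 1.7]
width: 0.703
clock: 11.9
ee_pos: [0.5926, 0.1121, 0.0592]
orientation: [0.124, 2.706, -0.031]
ft_force: [-5.1, 0.9, 3.0]
width: 0.695
t 11.9 tray [0.0269 0.0012 0.0592] F [-5.1  0.9  3. ] w 0.69 q [ 0.17  0.38  2.08 -0.4   0.29 -0.95]
```

View pics/s11.png

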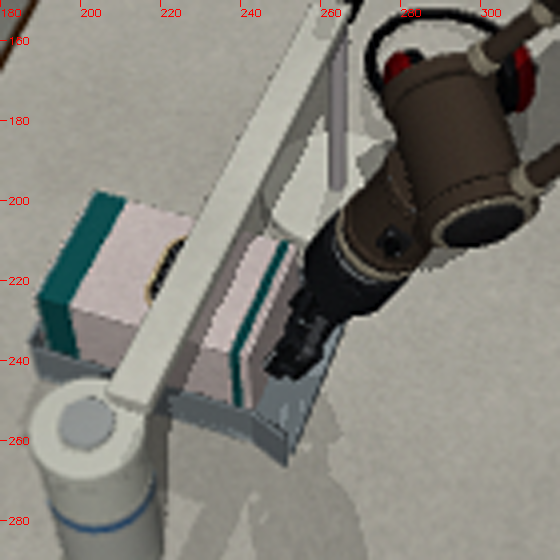

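View pics/c11.png

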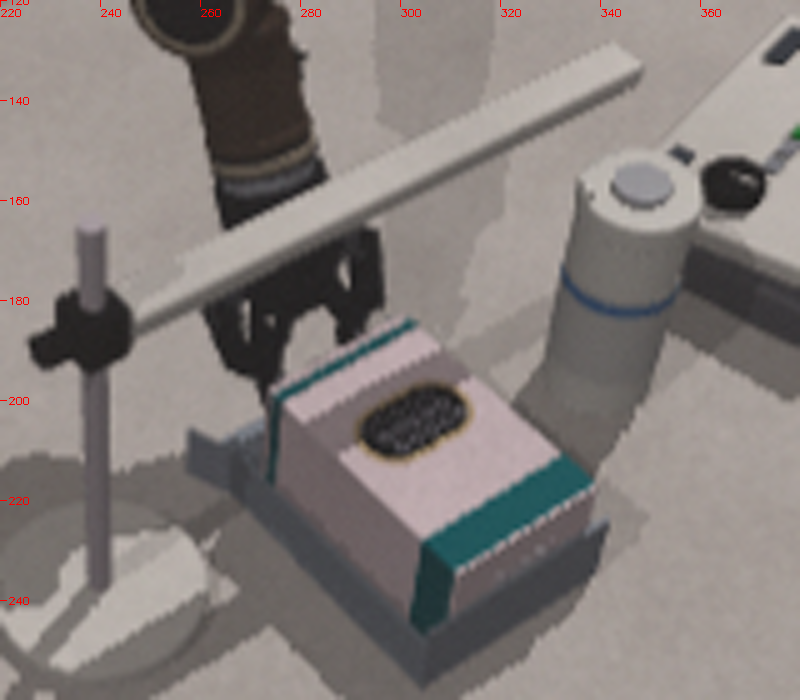

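```bash
for i in 1 2 3; do :; done; python3 -m inch '[{"x":-0.0009,"y":0,"z":0.0004,"rx":0,"ry":0,"rz":0,"claw":-0.4},{"x":-0.0018,"y":0,"z":0.0008,"rx":0,"ry":0,"rz":0,"claw":-0.4}]'; python3 -m inch '[{"x":-0.0009,"y":0,"z":0.0004,"rx":0,"ry":0,"rz":0,"claw":-0.4},{"x":-0.0018,"y":0,"z":0.0008,"rx":0,"ry":0,"rz":0,"claw":-0.4}]'
```

```text
clock: 12.25
ee_pos: [0.5927, 0.1117, 0.0582]
orientation: [0.124, 2.709, -0.032]
ft_force: [-8.8, 0.9, 3.9]
width: 0.699
clock: 12.5
ee_pos: [0.5928, 0.1114, 0.0572]
orientation: [0.124, 2.713, -0.034]
ft_force: [-13.0, 3.2, 6.4]
width: 0.698
```

```bash
python3 -m inch '[{"x":-0.0009,"y":0,"z":0.0004,"rx":0,"ry":0,"rz":0,"claw":-0.4},{"x":-0.0018,"y":0,"z":0.0008,"rx":0,"ry":0,"rz":0,"claw":-0.4},{"x":-0.0018,"y":0,"z":0.0008,"rx":0,"ry":0,"rz":0,"claw":-0.4}]'; python3 - <<'E'
from plan import *
st()
rel(tr2w(-.10,0.001,.08),orf(25)); rel(tr2w(-.16,0.001,.2),orf(25))
E
```

```text
clock: 12.88
ee_pos: [0.5928, 0.111, 0.0561]
orientation: [0.124, 2.717, -0.035]
ft_force: [-15.8, 2.5, 6.2]
width: 0.703
t 12.875 tray [0.0272 0.0001 0.0561] F [-15.8   2.5   6.2] w 0.7 q [ 0.17  0.38  2.07 -0.39  0.3  -0.96]
shift [ 0.1062  0.0003 -0.0739] turn [-0.4  -0.79 -0.03]
shift [ 0.1118 -0.0006 -0.208 ] turn [-0.4  -0.79 -0.03]
```

```bash
python3 -m inch '[{"x":0.009,"y":0,"z":-0.0042,"rx":0,"ry":0,"rz":0,"claw":-0.4},{"x":0.027,"y":0,"z":-0.0127,"rx":0,"ry":0,"rz":0,"claw":-0.4},{"x":0.07,"y":0,"z":-0.04,"rx":0,"ry":0,"rz":0,"claw":-0.4},{"x":0.106,"y":0,"z":-0.074,"rx":0,"ry":0,"rz":0,"claw":-0.4},{"x":0.11,"y":0,"z":-0.13,"rx":0,"ry":0,"rz":0,"claw":-0.4},{"x":0.112,"y":0,"z":-0.2,"rx":0,"ry":0,"rz":0,"claw":-0.4},{"x":0.112,"y":0,"z":-0.2,"rx":0,"ry":0,"rz":0,"claw":-0.4},{"x":0.112,"y":0,"z":-0.2,"rx":0,"ry":0,"rz":0,"claw":-0.4}]'; python3 - <<'E'
from plan import *
st()
S=c=shot("side"); crop(c,"pics/s12.png",180,150,320,290,4)
C=c=shot("scene"); crop(c,"pics/c12.png",220,120,380,260,5)
def bx(l,y,d):return tr2w(.042+l,y,.012+d)
P=[bx(0,.06,.09),bx(0,-.06,.09),bx(.19,-.06,.09),bx(.19,.06,.09)]
print(proj(S,P).round(1),proj(C,P).round(1))
E
```

```text
clock: 13.88
ee_pos: [0.4152, 0.1294, 0.1955]
orientation: [0.124, 2.701, -0.028]
ft_force: [-0.5, 0.4, -0.2]
width: 0.697
t 13.875 tray [-0.1513  0.0026  0.1955] F [-0.5  0.4 -0.2] w 0.7 q [ 0.32 -0.22  2.36 -0.3   0.61 -0.95]
[[241.8 238. ]
 [254.3 210.1]
 [203.  196.4]
 [187.9 222.5]] [[300.1 182.3]
 [272.6 197.7]
 [311.3 235.1]
 [339.5 217.2]]
```

View pics/s12.png

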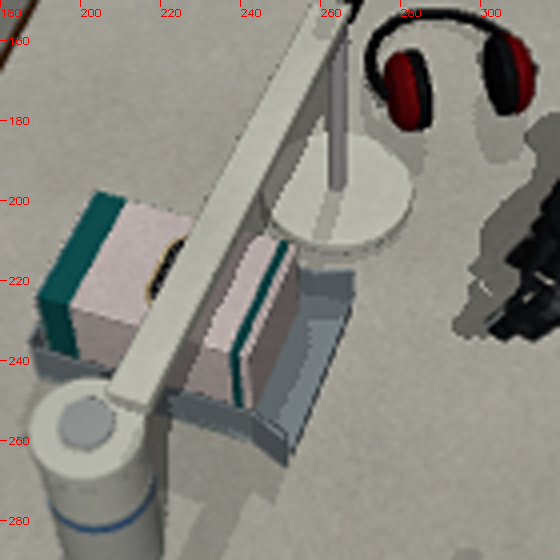

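View pics/c12.png

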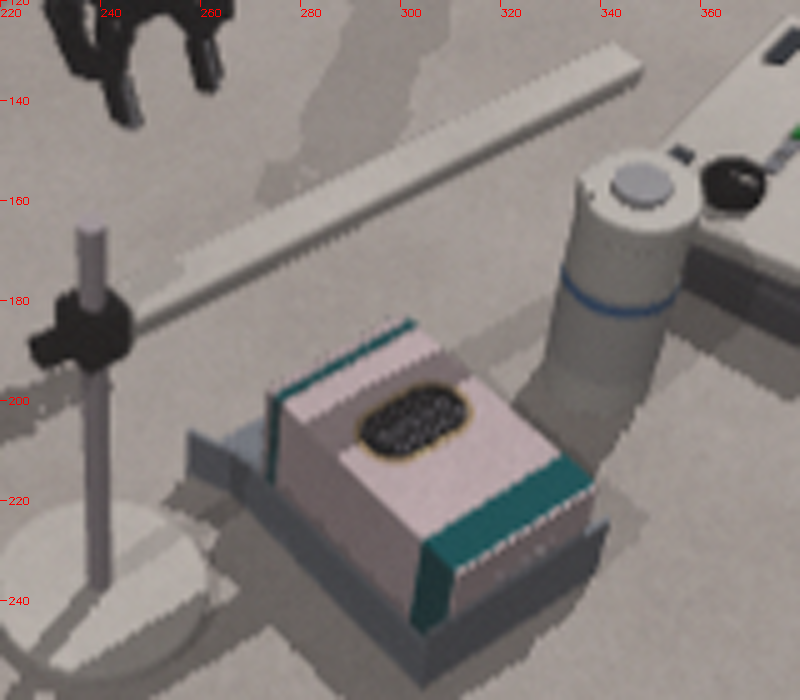

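```bash
python3 -c "
from cell import manip
print(manip.close_job())"
```

```text
the job is handed in; nothing more can be done
None
```

The carton now lies on its back in the tray, opening up, with its top end against the back stop. I let go of it and handed the job in at about 14 s.

- **Tipping:** I leaned the tool in about 25° and pushed the carton's front at roughly 0.13 m height. It slid to the tray's front edge, then tipped over and fell onto its back.
- **Pushing home:** I pushed its bottom end along the tray at about 2–5 N until it stopped. I then let the push rise to about 16 N along the tray (17 N in all) to seat it, and backed the arm well clear.
- **Home and square:** After release, the carton's visible corners were within about 1.5 pixels (roughly 4 mm) of where they should be when it is home and square. The tool also stopped advancing while the force rose, as it would against the back stop.
- **Surroundings:** The lamp, canister and ear defenders look unmoved in the last pictures, and no force reading suggested a bump. The residual force was about 0.6 N.
- **What went wrong:** My first approach, tilted 45°, ran into joint limits and ended about 50 mm to one side of where I aimed, without touching anything. I turned the gripper half round and used the smaller tilt instead.

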